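Lift the lantern out of the toy bin with its carrying stick and hang it on the stand

TASK

Pick up the yellow-handled lantern stick, hook the lantern by its black wire handle, lift it out of the wooden toy bin and hang it by that handle on both wires of the double hook on the stand. Carry it upright and only with the stick, keeping the gripper off the lantern, and leave the other toys where they are. Finish with the lantern hanging still and free of the stick, and the stick laid flat on the bench.

Things in the scene. Friction and masses are not known exactly. Their poses are not given: they have to be found in the camera images.
- lantern: Orange and gold hard plastic lantern, loose, about 130 g: shade 92 mm across, top of the cap 103 mm above the underside; over it stands a stiff black wire handle that does not fold. Origin: centre of the underside, z up. The handle lies in the lantern's y-z plane, so the stick passes under it along the lantern's x, which is within 0.5 rad of the world's x.
- lantern_bar (a point): Middle of the straight level top bar of the lantern's handle, on the wire's centre line, 165 mm above the lantern's underside. The bar runs along the lantern's y, 96 mm long, 6 mm round wire; the clear opening under it is 59 mm high (above the cap) and 90 mm wide. Axes as the lantern's.
- stick: Lantern carrying stick, loose, 120 g, 205 mm long, lying on the bench. Origin: centre of the handle's underside; x along the stick towards its hook, z up. Yellow handle 110 x 22 wide x 24 mm high (x -55 to +55 mm), then a level steel strip 14 wide, 4 mm thick, its top 18 mm above the origin, to x = 115 mm, then the hook: a dip and an upturned lip. Heavy at the handle: lies steady as laid.
- stick_grip (a point): Middle of the stick's handle, 12 mm above its underside: grip it here from above, fingers closing along the stick's y (22 mm wide). Axes as the stick's.
- stick_seat (a point): Where the centre of the lantern's handle wire comes to lie in the dip of the stick's hook: 138 mm ahead of the stick's origin, 13.5 mm above its underside. The lip's top is 13 mm farther ahead and 18.5 mm higher than this point; the steel under the dip is lowest 7.5 mm below it. Axes as the stick's.
- bin: open toy bin of pale wood, fixed, 210 (x) x 400 (y) x 90 mm high, walls and floor 8 mm. Origin: centre of the underside. The lantern, the rabbit and the musical box stand in it in a row along y, in any order.
- stand: Dark wooden display stand, fixed: base 170 x 170 x 18 mm, origin at the centre of its underside, z up. A post at its back (x +52 to +78 mm, 318 mm high) bears a steel plate (front at x = +45 mm) with a double hook: two parallel 6 mm steel wires at y = -22 and +22 mm (38 mm clear between), 250 mm high, pointing to the stand's -x, towards the robot.
- hook_seat (a point): Where the middle of the lantern's bar should come to rest, lying along y across both hook wires: stand x = -30 mm, y = 0, 256 mm above the bench (centre of the bar when it rests). The wires are level from 26 mm nearer the tips to the plate 75 mm behind; the upturned tips end 38 mm nearer the robot and 15 mm above this point. Axes as the stand's; the stick's strip fits between the wires.
- rabbit: pink hard silicone rabbit, 60 mm wide, 97 mm high, standing in the bin; leave it. Origin: centre of its underside.
- music_box: white plastic musical box with four coloured press buttons, 84 x 84 x 49 mm, in the bin; leave it. Origin: centre of its underside.
- helicopter: green plastic toy helicopter with yellow rotor, 210 mm long (rotor 170 mm across), 90 mm high, on the bench; leave it. Origin: under its body, on the bench.
- bead_bowl: white ceramic bowl of wooden beads, 140 mm across, 56 mm high, on the bench; leave it. Origin: centre of its underside.
- keyring: steel keyring 65 mm across with three plastic keys, about 125 mm long, 8 mm thick, lying on the bench; leave it. Origin: centre of the ring, on the bench.
- stacking_cups: tower of four coloured stacking cups, 88 mm across, 80 mm high, on the bench; leave it. Origin: centre of its underside.
Mind the look-alikes: they are no part of the job. There is more than one size of the stick; the one meant has the size given above.

How it is judged:
By the outcome, as a careful person would: the job done as asked, in the order asked, and still so for the second after the job is handed in, with the robot touching nothing.
It also fails if it takes over 72 s, if anything falls off the work surface, if the arm or the gripper's body presses on something with over 40 N, if the wrist force passes 120 N, or if a joint passes its speed limit or range.

ROBOT

A 6-joint arm with a two-finger parallel gripper is mounted at the origin on the work surface. World frame = base frame: x ahead of the robot, y to its left, z up, the work surface at z = 0. Lengths are in mm, angles in rad, forces in N, time in s.
With the tool pointing down it reaches from about 150 to 775 mm from the base axis. Payload 6.1 kg.
Tool frame: the origin (TCP) lies between the finger pads; the fingertips stand 22 mm ahead of it and the grasp point (between the pads) lies 3 mm ahead of it; z points along the fingers, y is the line along which they close (so a half turn about z gives the same grasp; the last joint's range is limited). The gripper opens to 85 mm and grips with 20 to 120 N. Pads are 22 mm wide; open, the fingers measure 114 mm over their backs; the gripper's body (76 mm by 85 mm) begins 54 mm behind the grasp point. The pads swing forward as they close: fully open they stand 13 mm farther back than shut.
Start: joints at [0, 0.126, -0.04, 1.405, 0, 1.571], TCP at [524.984, -0, 253.295] pointing down, gripper open.
Joint ranges: [-2.72, 2.72], [-0.95, 1.95], [-1.27, 1.35], [-1.78, 2.02], [-1.46, 1.47], [-3.14, 3.14]. Speed limits (rad/s): [2.39, 2.39, 3.01, 3.14, 3.14, 3.14].

INTERFACE

Orientations are given as [roll, pitch, yaw] about the fixed x, y, z axes, in that order (R = Rz(yaw) Ry(pitch) Rx(roll)).
In Python, from bench import * gives the robot as it stands.
- The arm moves only by the tool apply_moves, never from a script. Its argument "steps" is a list of rows, each a list of 2 entries, a list of its own where there are three numbers: the shift along the world's x, y, z in m, then the turn, a rotation vector about the world's x, y, z in degrees. In form: [[[x, y, z], [wx, wy, wz]], ...]. A call has 1 to 20 rows; each row shifts and turns the commanded pose from where the row before left it; what a row does not reach is not made up. A row lasts 1/12 s, in which the tool goes at most 41.7 mm and 7.16 degrees, less where a joint would pass 70% of its speed; a pose out of reach is approached as far as the arm can. A call is refused whole if a number of a shift passes 0.0417 or a number of a turn 7.16, either way. A call with a gripper value outside its range is refused whole. "gripper" is the finger opening in m, from 0 to 0.0854, set as the call begins (left out, the last holds). The fingers move at their own pace and stop on an object; "squeeze" is the grip in N (left out, the last holds). Time passes only in rows, so rows that do not move let the fingers close. It gives the time, the measured TCP pose, the force, the opening and the grip force at its end, in the units of the state.
- sense(): the state, without advancing time (a new reading comes with each control period).
- capture(name): name is "scene" or "side" or "wrist"; returns a dict with "image" (420x560x3 uint8, blue, green, red), "camera_matrix" (3x3 intrinsics, pixels), "R" (3x3) and "t" (3): a world point X has camera coordinates R X + t. Camera axes: x right, y down, z forward; pixel columns grow to the right and rows downward; lengths in mm; the calibration is good to about 2 mm. The wrist camera is an equidistant fisheye: a pixel r from the principal point sees the ray r / f radians off the axis. A picture is of the moment at which its call begins. There is no depth.
- sign_off(): hands the job in; it is judged then, once.
Trained networks look in the newest picture that a camera, given by its name, has taken for a name from the list of things; names that differ only in an ending like _2 or _b are one class to them, and where a whole thing is asked for, a point or a joint stands for the part that bears it (a point fixed in the world has none). Each returns a list of dicts, best first, with "conf" (0 to 1); they miss things now and then, are a little off and sometimes report something else, mostly with a low value. They report only what shows in the picture. A call takes as long as a camera call. They do not tell look-alikes from the thing itself.
- spot_in(camera, name): "uv" ([column, row] in pixels, amid what is visible of it).
- trace(camera, name): "pixels" (420x560 bool, what is visible of it) and "uv" ([column, row] in pixels, amid what is visible of it).
The state is a dict: "time_s": time; "qpos": joint angles; "qd": joint speeds; "tau": joint torques, N m; "tool_pos": TCP position; "ee_rot": TCP orientation; "force": force on the tool from outside, world axes, zero at the start; "torque": the same for the moment, N m; "grip_width": opening from 0.0 (shut) to 1.0 (fully open); "grasp_force": force on a finger pad.
Only numpy, scipy, OpenCV 4.12 (cv2) and the standard library are available. Lean on these libraries where they do the work, as an engineer would, in place of code of your own. Each camera call takes 0.05 s, during which the arm holds its last target. There are 200 camera calls.

## Working session

There is one attempt and no reset: what is moved stays moved. The work goes in short steps, Python scripts to look and compute and a tool call to move; the robot and the scene stay as the last step left them, time stands still between calls to the robot, and variables do not carry over. Pictures are saved under pics/ and viewed, at most 10 in all, crops included, and the job is handed in when it is done.

Besides the shell and the picture viewer there is one more tool, called by a JSON object that holds its "method" and its "body", one argument or row to a line. apply_moves: Moves the arm, as the interface text tells. Its arguments: {"type":"object","properties":{"steps":{"type":"array","items":{"type":"array"}},"gripper":{"type":"number"},"squeeze":{"type":"number"}},"required":["steps"]}

```bash
mkdir -p pics; ls; cat > h.py <<'E'
from bench import *
import numpy as np, cv2
from scipy.optimize import least_squares
def proj(c,X):
    return c["camera_matrix"]@(c["R"]@np.asarray(X,float)+c["t"])
def ray(c,uv,fish=False):
    K=c["camera_matrix"]; x=(uv[0]-K[0,2])/K[0,0]; y=(uv[1]-K[1,2])/K[1,1]
    if fish:
        r=np.hypot(x,y); s=np.sin(r)/r if r>1e-9 else 1; d=np.array([x*s,y*s,np.cos(r)])
    else: d=np.array([x,y,1.])
    R=np.array(c["R"]); t=np.array(c["t"])
    d=R.T@d; return -R.T@t, d/np.linalg.norm(d)
def atz(c,uv,z,fish=False):
    o,d=ray(c,uv,fish); return o+d*(z-o[2])/d[2]
def tri(rs):
    A=sum(np.eye(3)-np.outer(d,d) for o,d in rs); b=sum((np.eye(3)-np.outer(d,d))@o for o,d in rs)
    X=np.linalg.solve(A,b); return X,[np.linalg.norm(np.cross(X-o,d)) for o,d in rs]
def px(c,X,fish=False):
    p=np.array(c["R"])@np.asarray(X,float)+np.array(c["t"]); K=c["camera_matrix"]
    if fish:
        r=np.hypot(p[0],p[1]); th=np.arctan2(r,p[2]); s=th/max(r,1e-9); q=p[:2]*s
    else: q=p[:2]/p[2]
    return np.array([K[0,0]*q[0]+K[0,2],K[1,1]*q[1]+K[1,2]])
E
python3 - <<'E'
from h import *
for n in ["scene","side","wrist"]:
    c=capture(n); cv2.imwrite(f"pics/{n}0.png",c["image"])
    print(n,c["camera_matrix"].tolist() if n!="side" else "", (-np.array(c["R"]).T@c["t"]).round())
    for k in ["lantern","lantern_bar","stick","stick_grip","stick_seat","stand","hook_seat","bin","rabbit","music_box"]:
        print(k,[(np.round(d["uv"]).tolist(),round(d["conf"],2)) for d in spot_in(n,k)])
E
```

```text
pics
scene [[467.1258777832501, 0.0, 267.4678127878937], [0.0, 467.1258777832501, 213.25279570363588], [0.0, 0.0, 1.0]] [1380. -829. 1214.]
lantern [([348.0, 198.0], 0.68)]
lantern_bar [([346.0, 200.0], 0.89), ([338.0, 285.0], 0.61)]
stick [([158.0, 239.0], 0.96), ([225.0, 259.0], 0.54)]
stick_grip [([157.0, 236.0], 0.68), ([222.0, 262.0], 0.59), ([325.0, 220.0], 0.56)]
stick_seat [([224.0, 261.0], 0.59)]
stand [([263.0, 286.0], 0.8)]
hook_seat [([266.0, 288.0], 0.59)]
bin [([314.0, 227.0], 0.92)]
rabbit [([302.0, 230.0], 0.68)]
music_box [([328.0, 221.0], 0.56)]
side  [-40. 878. 751.]
lantern [([178.0, 311.0], 0.85), ([321.0, 179.0], 0.45)]
lantern_bar [([180.0, 308.0], 0.97), ([189.0, 234.0], 0.73)]
stick [([399.0, 236.0], 0.98), ([316.0, 233.0], 0.81), ([252.0, 387.0], 0.73)]
stick_grip [([315.0, 231.0], 0.59), ([398.0, 232.0], 0.58)]
stick_seat [([316.0, 236.0], 0.76), ([401.0, 235.0], 0.74)]
stand [([256.0, 215.0], 0.94)]
hook_seat [([255.0, 212.0], 0.67)]
bin [([202.0, 306.0], 0.66)]
rabbit [([243.0, 264.0], 0.59)]
music_box [([209.0, 295.0], 0.84), ([177.0, 308.0], 0.44)]
wrist [[325.19226210127806, 0.0, 278.74610031913875], [0.0, 325.19226210127806, 217.31960354081733], [0.0, 0.0, 1.0]] [525.  72. 374.]
lantern [([489.0, 53.0], 0.36)]
lantern_bar [([297.0, 109.0], 0.2)]
stick [([218.0, 317.0], 0.88)]
stick_grip [([218.0, 316.0], 0.63)]
stick_seat [([217.0, 312.0], 0.9)]
stand [([352.0, 331.0], 0.84), ([488.0, 50.0], 0.58)]
hook_seat [([349.0, 332.0], 0.95)]
bin [([331.0, 101.0], 0.57)]
rabbit [([297.0, 112.0], 0.95)]
music_box [([303.0, 18.0], 0.9)]
```

```bash
python3 - <<'E'
import cv2,numpy as np
a=[cv2.imread(f"pics/{n}0.png") for n in ["scene","side"]]
cv2.imwrite("pics/a.png",cv2.resize(a[0],(784,588),interpolation=cv2.INTER_CUBIC));cv2.imwrite("pics/b.png",cv2.resize(a[1],(784,588),interpolation=cv2.INTER_CUBIC))
E
```

```text
(no output)
```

View pics/a.png

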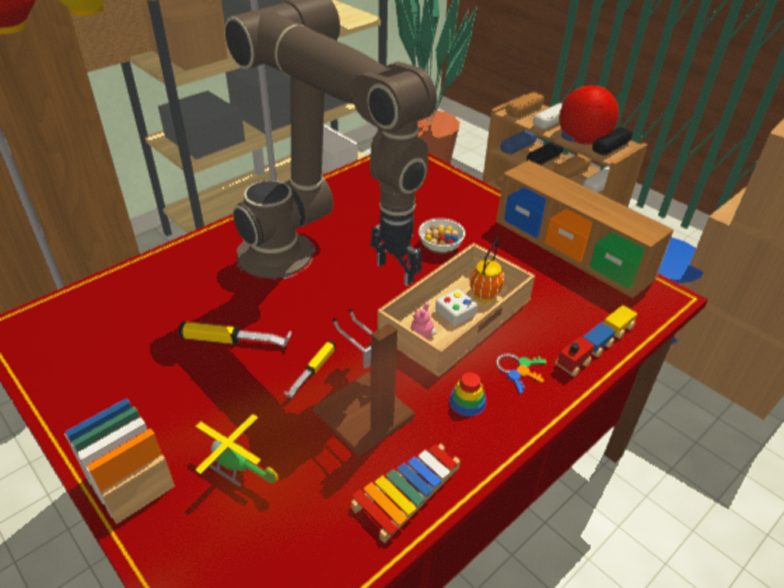

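View pics/b.png

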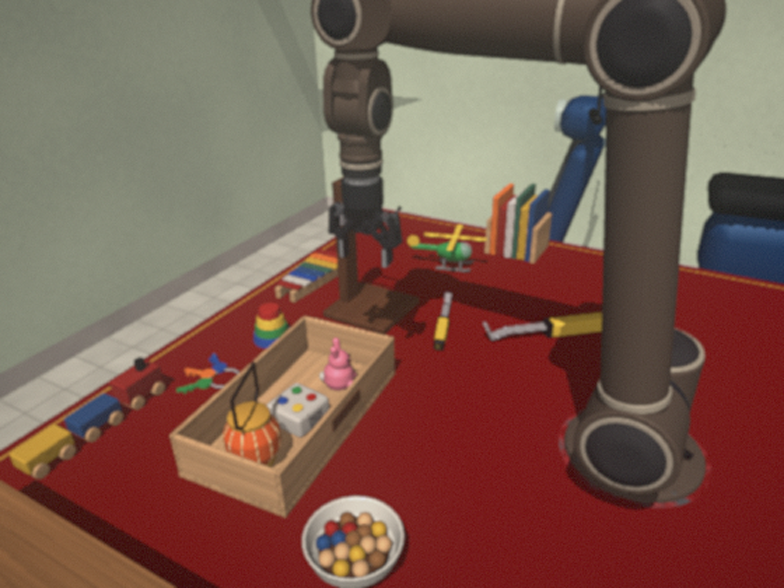

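The scene view (scaled 1.4×) shows two yellow sticks: a big one at about (235,335) and a small one at (312,368). The lantern is at the far-left end of the bin at (488,280), and the stand is at (365,400) with its wires reaching to (340,320). In the side view the lantern is at (250,435), and the sticks are at (440,320) and (545,328). Next I'll measure the stick lengths and poses.

```bash
python3 - <<'E'
from h import *
def ends(m):
    p=np.argwhere(m)[:,::-1].astype(float); c=p.mean(0); v=np.linalg.svd(p-c,full_matrices=False)[2][0]; s=(p-c)@v
    w=5
    return p[s<s.min()+w].mean(0),p[s>s.max()-w].mean(0)
for n in ["scene","side","wrist"]:
    c=capture(n); f=n=="wrist"
    for d in trace(n,"stick"):
        a,b=ends(d["pixels"]); A,B=atz(c,a,12,f),atz(c,b,12,f)
        print(n,round(d["conf"],2),a.round(),b.round(),A.round(),B.round(),np.linalg.norm(A-B).round(), d["pixels"].sum())
c={n:capture(n) for n in ["scene","side"]}
S={}
for k in ["lantern","lantern_bar","stand","hook_seat","rabbit","music_box"]:
    u=spot_in("scene",k); v=spot_in("side",k)
    for a in u[:2]:
        for b in v[:2]:
            X,e=tri([ray(c["scene"],a["uv"]),ray(c["side"],b["uv"])]); print(k,X.round(),np.round(e,1))
E
```

```text
scene 0.71 [236. 247.] [207. 281.] [ 428. -124.   12.] [ 489. -298.   12.] 184.0 326
scene 0.63 [130. 235.] [202. 243.] [ 123. -381.   12.] [ 335. -206.   12.] 274.0 629
side 0.75 [319. 213.] [312. 247.] [ 498. -314.   12.] [ 425. -113.   12.] 214.0 237
side 0.58 [427. 230.] [352. 239.] [ 149. -372.   12.] [ 338. -210.   12.] 250.0 734
wrist 0.88 [199. 279.] [240. 357.] [ 424. -118.   12.] [ 469. -246.   12.] 136.0 1690
lantern [561. 323.  64.] [8.3 8.3]
lantern_bar [554. 326.  63.] [2.1 2.1]
stand [ 651. -177.   30.] [5.2 5.2]
hook_seat [ 661. -178.   35.] [0.7 0.7]
hook_seat [ 590. -266.  116.] [121.9 121.9]
rabbit [549.  86.  29.] [2.4 2.4]
music_box [559. 215.  32.] [0.4 0.4]
```

```bash
python3 - <<'E'
import cv2,numpy as np
a=cv2.imread("pics/wrist0.png")
cv2.imwrite("pics/c.png",cv2.resize(a,(784,588),interpolation=cv2.INTER_CUBIC))
E
```

```text
(no output)
```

View pics/c.png

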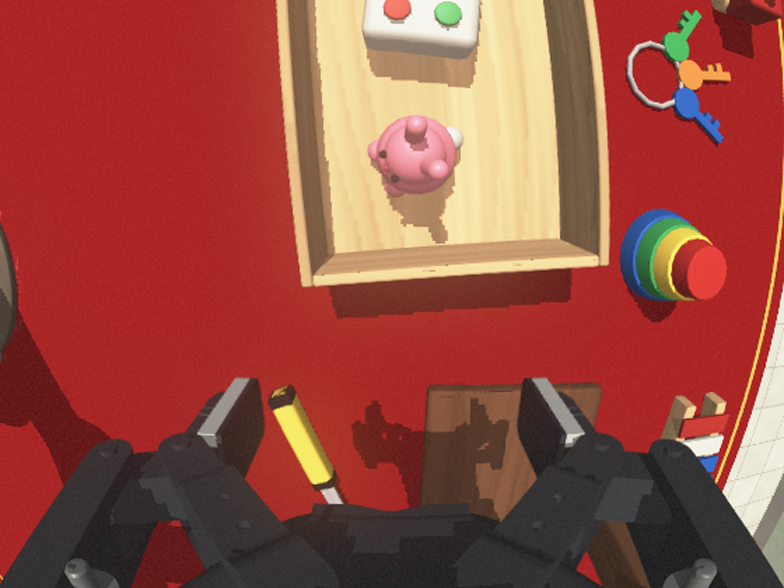

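The small stick comes out at about 205 mm, so that is the one meant. In the wrist view (1.4×) its handle runs from (283,392) to (335,490), and the stand base is at (510,450). I'll move left over the lantern to measure it, which also clears the fixed cameras' view of the stand.

{"method": "apply_moves", "body": {
  "steps": [
    [[0.0,0.03,0.012],[0,0,0]],
    [[0.0,0.03,0.012],[0,0,0]],
    [[0.0,0.03,0.012],[0,0,0]],
    [[0.0,0.03,0.012],[0,0,0]],
    [[0.0,0.03,0.012],[0,0,0]],
    [[0.0,0.03,0.012],[0,0,0]],
    [[0,0,0],[0,0,0]],
    [[0,0,0],[0,0,0]],
    [[0,0,0],[0,0,0]]
  ]
}}

```text
time_s: 3.4
tool_pos: [524.9, 179.9, 324.9]
ee_rot: [-3.141, 0.001, 1.571]
force: [-0.6, -1.7, 0.6]
grip_width: 0.997
grasp_force: 0.0
```

```bash
python3 - <<'E'
from h import *
print(sense()["qpos"],sense()["tool_pos"])
ims=[]
for n in ["scene","side","wrist"]:
    c=capture(n); cv2.imwrite(f"pics/{n}1.png",c["image"]); np.savez(f"c_{n}1.npz",**{k:np.array(v) for k,v in c.items()})
    print(n,np.array(c["R"])[2].round(2),(-np.array(c["R"]).T@c["t"]).round())
    for k in ["lantern","lantern_bar","hook_seat","stand","stick_grip","stick_seat"]:
        print(k,[(np.round(d["uv"],1).tolist(),round(d["conf"],2),None if n!="wrist" else atz(c,d["uv"],100,True).round().tolist()) for d in spot_in(n,k)])
a=cv2.imread("pics/scene1.png")[195:345,180:330]; b=cv2.imread("pics/side1.png")[90:240,200:350]; 
w=cv2.imread("pics/wrist1.png")
o=np.hstack([cv2.resize(a,(390,390),interpolation=3),cv2.resize(b,(390,390),interpolation=3)])
cv2.imwrite("pics/d.png",o); cv2.imwrite("pics/e.png",cv2.resize(w,(784,588),interpolation=cv2.INTER_CUBIC))
E
```

```text
[ 3.30262556e-01  1.97356262e-01  2.02468489e-01  1.57648270e+00
 -3.36040386e-04  1.90058099e+00] [524.90550434 179.85003068 324.89912327]
scene [-0.56  0.5  -0.66] [1380. -829. 1214.]
lantern [([348.9, 198.4], 0.59, None)]
lantern_bar [([346.2, 199.8], 0.77, None), ([222.0, 259.1], 0.59, None)]
hook_seat [([266.2, 286.9], 0.85, None), ([221.8, 259.4], 0.42, None), ([166.0, 327.2], 0.38, None)]
stand [([267.0, 286.8], 0.56, None)]
stick_grip [([157.6, 238.2], 0.63, None), ([222.5, 259.5], 0.54, None)]
stick_seat [([158.3, 236.9], 0.72, None), ([223.6, 261.2], 0.54, None)]
side [ 0.44 -0.76 -0.48] [-40. 878. 751.]
lantern [([178.8, 308.9], 0.94, None)]
lantern_bar [([178.3, 308.8], 0.64, None)]
hook_seat [([253.9, 207.8], 0.82, None), ([147.1, 265.8], 0.58, None)]
stand [([254.4, 210.3], 0.65, None)]
stick_grip [([315.7, 232.2], 0.7, None), ([407.4, 233.3], 0.63, None)]
stick_seat [([314.2, 233.2], 0.77, None), ([406.8, 233.5], 0.63, None), ([201.5, 307.3], 0.28, None)]
wrist [ 0.   -0.28 -0.96] [525. 252. 446.]
lantern [([304.5, 53.5], 0.8, [552.0, 328.0, 100.0]), ([220.6, 354.6], 0.71, [445.0, -48.0, 100.0])]
lantern_bar [([298.5, 58.0], 0.96, [546.0, 323.0, 100.0])]
hook_seat [([345.3, 360.8], 0.79, [619.0, -61.0, 100.0])]
stand [([344.3, 357.9], 0.67, [617.0, -56.0, 100.0]), ([290.7, 248.0], 0.15, [539.0, 113.0, 100.0])]
stick_grip [([127.5, 409.5], 0.91, [258.0, -204.0, 100.0]), ([222.1, 357.0], 0.75, [447.0, -53.0, 100.0]), ([334.1, 157.1], 0.65, [585.0, 217.0, 100.0])]
stick_seat [([220.1, 355.1], 0.69, [444.0, -49.0, 100.0]), ([125.0, 412.0], 0.58, [250.0, -214.0, 100.0])]
```

View pics/d.png

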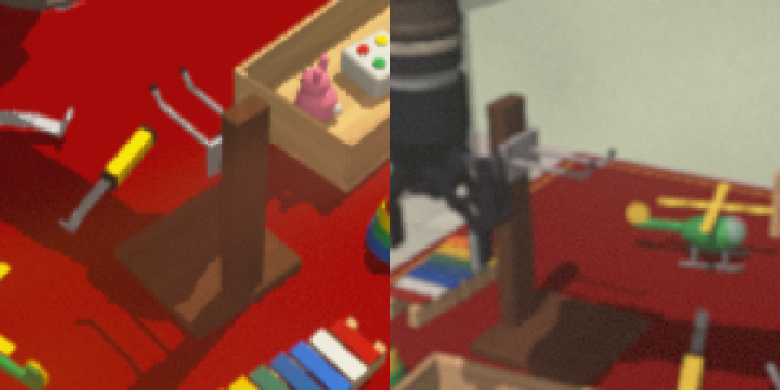

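View pics/e.png

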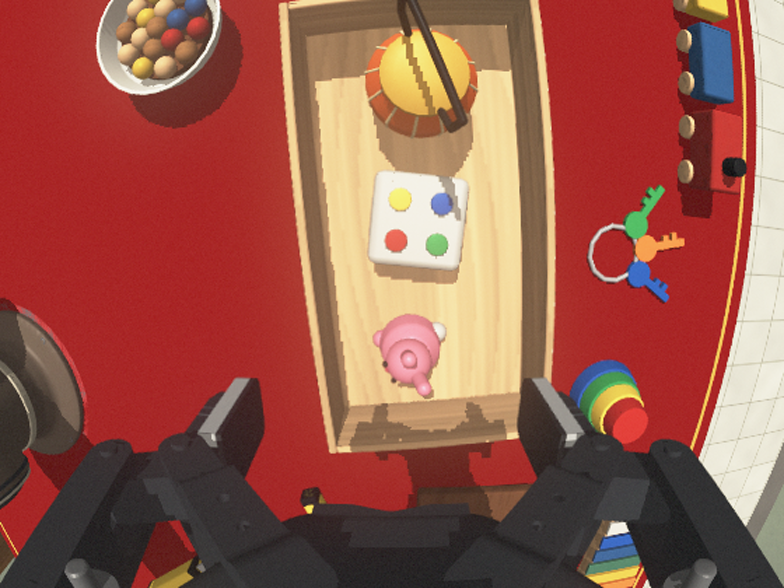

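Crops: the two hook wires point towards the robot (scene crop tips at (153,88) and (184,72), plate at about (213,145)). The wrist view shows the lantern bar running from (405,5) to (455,125), so the lantern is yawed by about +0.4. I'll move so the camera is over it and take two views.

{"method": "apply_moves", "body": {
  "steps": [
    [[0.0,0.03,0],[0,0,0]],
    [[0.0,0.03,0],[0,0,0]],
    [[0.0,0.03,0],[0,0,0]],
    [[0.0,0.03,0],[0,0,0]],
    [[0,0.01,0],[0,0,0]],
    [[0,0,0],[0,0,0]],
    [[0,0,0],[0,0,0]],
    [[0,0,0],[0,0,0]]
  ]
}}

```text
time_s: 5.12
tool_pos: [525.0, 309.1, 325.5]
ee_rot: [3.142, 0.0, 1.57]
force: [0.4, 0.9, -0.1]
grip_width: 1.002
grasp_force: 0.0
```

```bash
cat > cap.py <<'E'
import sys
from h import *
tag=sys.argv[1]; c=capture("wrist"); cv2.imwrite(f"pics/w{tag}.png",c["image"]); np.savez(f"w{tag}.npz",**{k:np.array(v) for k,v in c.items()})
for k in sys.argv[2:]:
    for i,d in enumerate(trace("wrist",k)):
        np.save(f"m{tag}_{k}_{i}.npy",d["pixels"]); print(k,i,round(d["conf"],2),np.round(d["uv"],1),d["pixels"].sum())
E
python3 cap.py A lantern lantern_bar
```

```text
lantern 0 0.95 [304.1 166.5] 5083
lantern_bar 0 0.56 [299.9 169.1] 4988
lantern_bar 1 0.19 [298.3 249. ] 3690
```

{"method": "apply_moves", "body": {
  "steps": [
    [[-0.03,0,0],[0,0,0]],
    [[-0.03,0,0],[0,0,0]],
    [[-0.03,0,0],[0,0,0]],
    [[-0.02,0,0],[0,0,0]],
    [[0,0,0],[0,0,0]],
    [[0,0,0],[0,0,0]],
    [[0,0,0],[0,0,0]]
  ]
}}

```text
time_s: 5.85
tool_pos: [415.6, 309.6, 325.7]
ee_rot: [3.141, -0.001, 1.57]
force: [0.5, 1.2, 0.1]
grip_width: 0.999
grasp_force: 0.0
```

```bash
python3 cap.py B lantern lantern_bar; python3 - <<'E'
import cv2,numpy as np
a=cv2.imread("pics/wA.png"); b=cv2.imread("pics/wB.png")
for n,i in (("A",a),("B",b)):
    m=np.load(f"m{n}_lantern_0.npy"); ys,xs=np.where(m); print(n,xs.min(),xs.max(),ys.min(),ys.max())
f=lambda i,x0,y0:cv2.resize(i[y0:y0+200,x0:x0+130*1],(390,600),interpolation=3)
cv2.imwrite("pics/f.png",np.hstack([cv2.resize(i[:,80:480],(400,420)) for i in (a,b)]))
E
```

```text
lantern 0 0.88 [394.  171.4] 5285
lantern_bar 0 0.77 [392.1 172.3] 5180
A 260 338 128 236
B 349 438 132 234
```

View pics/f.png

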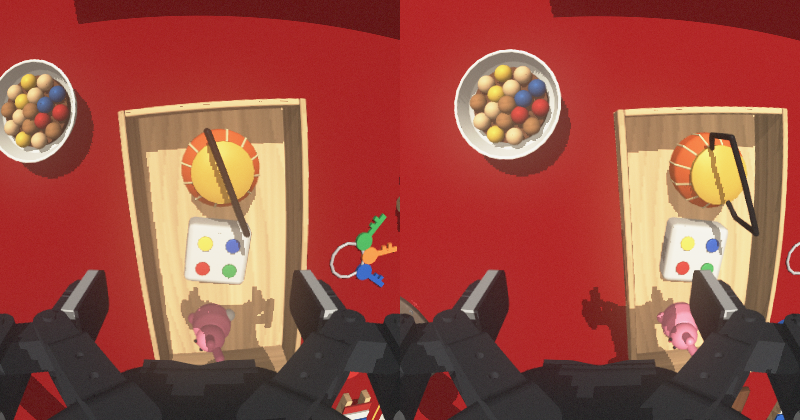

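View A shows the bar from (287,130) to (327,235); view B shows it from (413,136) to (436,234). I'll triangulate the ends and cross-check them against dark wire pixels.

```bash
cat > lan.py <<'E'
from h import *
L=[]
for n,ends in (("A",[(287,130),(327,235)]),("B",[(413,136),(436,234)])):
    c=dict(np.load(f"w{n}.npz")); L.append((c,ends))
P=[tri([ray(L[0][0],L[0][1][i],True),ray(L[1][0],L[1][1][i],True)]) for i in (0,1)]
for X,e in P: print(X.round(1),np.round(e,1))
a,b=P[0][0],P[1][0]; d=a-b; print("len",np.linalg.norm(d),"yaw",np.arctan2(-d[0],d[1]),"mid",((a+b)/2).round(1))
# refine: model bar center line against dark pixels via distance transform
def res(p,full=False):
    x,y,z,w=p; r=[]
    for c,ends in L:
        g=c["image"].max(2); m=(g<75).astype(np.uint8)
        box=np.zeros_like(m); xs=[e[0] for e in ends]; ys=[e[1] for e in ends]; box[min(ys)-8:max(ys)+9,min(xs)-10:max(xs)+11]=1
        D=cv2.distanceTransform(m*box,cv2.DIST_L2,5); D=cv2.GaussianBlur(D,(0,0),2)
        for s in np.linspace(-47,47,40):
            u=px(c,[x-np.sin(w)*s,y+np.cos(w)*s,z],True)
            r.append(3-cv2.remap(D.astype(np.float32),np.float32([[u[0]]]),np.float32([[u[1]]]),1)[0,0])
    return np.array(r)
m=(a+b)/2; w=np.arctan2(-d[0],d[1])
s=least_squares(res,[*m,w],x_scale=[1,1,1,.02],diff_step=1e-3); print(s.x.round(3),s.cost,(res([*m,w])**2).sum()/2)
E
python3 lan.py
```

```text
[532.2 375.4 178.4] [0.2 0.2]
[568.8 283.2 172.7] [0.1 0.1]
len 99.31481545535193 yaw 0.37801328347867214 mid [550.5 329.3 175.6]
[5.49445e+02 3.29075e+02 1.75325e+02 3.77000e-01] 223.9393 232.29907
```

{"method": "apply_moves", "body": {
  "steps": [
    [[0.015,-0.04,0],[0,0,0]],
    [[0.015,-0.04,0],[0,0,0]],
    [[0.01,-0.04,0],[0,0,0]],
    [[0.01,-0.04,0],[0,0,0]],
    [[0.01,-0.04,0],[0,0,0]],
    [[0,-0.04,0],[0,0,0]],
    [[0,-0.04,0],[0,0,0]],
    [[0,-0.04,0],[0,0,0]],
    [[0,-0.04,0],[0,0,0]],
    [[0,0,0],[0,0,0]],
    [[0,0,0],[0,0,0]],
    [[0,0,0],[0,0,0]]
  ]
}}

```text
time_s: 7.0
tool_pos: [474.6, -48.5, 324.9]
ee_rot: [-3.141, -0.0, 1.569]
force: [0.2, 1.0, 0.4]
grip_width: 0.999
grasp_force: 0.0
```

```bash
python3 cap.py C stick stand
```

```text
stick 0 0.81 [260.1 272. ] 1671
stick 1 0.28 [333.7  76.7] 2018
stand 0 0.79 [399.9 272.6] 10419
```

{"method": "apply_moves", "body": {
  "steps": [
    [[0,-0.04,0],[0,0,0]],
    [[0,-0.04,0],[0,0,0]],
    [[0,-0.02,0],[0,0,0]],
    [[0,0,0],[0,0,0]],
    [[0,0,0],[0,0,0]],
    [[0,0,0],[0,0,0]]
  ]
}}

```text
time_s: 7.65
tool_pos: [474.5, -146.8, 325.3]
ee_rot: [-3.141, -0.0, 1.572]
force: [0.1, 0.3, -0.1]
grip_width: 1.003
grasp_force: 0.0
```

```bash
python3 cap.py D stick stand; python3 - <<'E'
import cv2,numpy as np
a=cv2.imread("pics/wC.png"); b=cv2.imread("pics/wD.png")
cv2.imwrite("pics/g.png",np.hstack([i[:,150:550] for i in (a,b)]))
E
```

```text
stick 0 0.94 [263.3 212.7] 2113
stick 1 0.57 [126.3 269.1] 2321
stand 0 0.59 [429.1 246.3] 21219
stand 1 0.53 [367.   36.3] 10784
```

View pics/g.png

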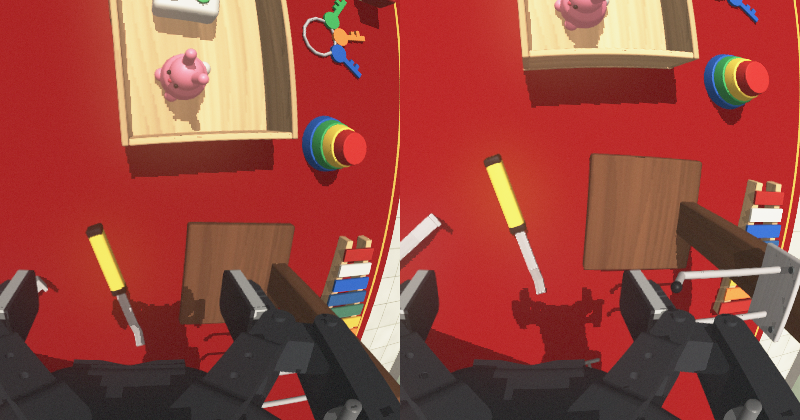

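In both views the stick handle and stand base are clear: in D the handle runs (242,157) to (273,232), the tip is at (291,292), the base corners are (342,154), (451,160) and (334,268), and one wire's tip is at (428,281).

```bash
python3 - <<'E'
from h import *
C=dict(np.load("wC.npz"));D=dict(np.load("wD.npz"))
Y=[]
for c,n in((C,"C"),(D,"D")):
    hsv=cv2.cvtColor(c["image"],cv2.COLOR_BGR2HSV); m=cv2.inRange(hsv,(20,120,100),(35,255,255))
    m[:, :230]=0; m[:,290:]=0; m[:140]=0; 
    k,l,st,ce=cv2.connectedComponentsWithStats(m); i=1+st[1:,4].argmax(); p=np.argwhere(l==i)[:,::-1].astype(float)
    q=p.mean(0); v=np.linalg.svd(p-q,full_matrices=False)[2][0]; v*=np.sign(v[1]); s=(p-q)@v
    Y.append((q,q+v*s.min(),q+v*s.max())); print(n,[u.round(1) for u in Y[-1]],st[i])
for i in range(3):
    X,e=tri([ray(C,Y[0][i],True),ray(D,Y[1][i],True)]); print(X.round(1),np.round(e,1),atz(D,Y[1][i],24,True).round(1),atz(C,Y[0][i],24,True).round(1))
X,e=tri([ray(C,(244,228),True),ray(D,(242,157),True)]);print("handle end",X.round(1),e[0].round(1))
X,e=tri([ray(C,(290,344),True),ray(D,(291,292),True)]);print("tip",X.round(1),e[0].round(1))
for n,u,v in (("TL",(338,223),(342,154)),("TR",(444,225),(451,160)),("BL",(330,325),(334,268))):
    print(n,atz(C,u,18,True).round(1),atz(D,v,18,True).round(1),tri([ray(C,u,True),ray(D,v,True)])[0].round(1))
print("wire",atz(D,(428,281),265,True).round(1),atz(D,(440,276),250,True).round(1),atz(D,(528,270),250,True).round(1),"w2",atz(D,(515,315),250,True).round(1),atz(D,(448,323),250,True).round(1))
S=dict(np.load("c_scene1.npz"))
print("scene tips",atz(S,(238.8,228.8),265+3).round(1),atz(S,(250.8,222.7),268).round(1))
E
```

```text
C [array([256.9, 261.4]), array([245.7, 234.6]), array([268.5, 289.2])] [239 233  36  58 939]
D [array([255. , 194.6]), array([243.2, 163.5]), array([266.8, 225.8])] [ 237  162   37   66 1108]
[ 442.9 -170.1   16.8] [0.2 0.2] [ 443.2 -168.5   24. ] [ 443.6 -166.8   24. ]
[ 428.6 -126.9   22.4] [0.3 0.3] [ 428.4 -126.7   24. ] [ 429.1 -126.4   24. ]
[ 459.  -212.3   23.5] [0.4 0.4] [ 458.6 -212.1   24. ] [ 459.4 -212.    24. ]
handle end [ 426.3 -118.7   18.1] 0.0
tip [ 492.8 -313.5   27.1] 0.3
TL [ 557.3 -111.7   18. ] [ 558.9 -113.8   18. ] [ 559.8 -114.6    9.1]
TR [ 725.  -115.9   18. ] [ 724.7 -114.7   18. ] [ 721.9 -114.2   23. ]
BL [ 556.4 -283.2   18. ] [ 556.1 -279.1   18. ] [ 553.  -271.1   34.8]
wire [ 575.9 -173.5  265. ] [ 593.9 -178.1  250. ] [ 687.  -179.6  250. ] w2 [ 688.3 -224.8  250. ] [ 612.2 -222.3  250. ]
scene tips [ 578.9 -222.1  268. ] [ 581.9 -178.4  268. ]
```

Estimates:

| Thing | Position (mm) | Yaw |
|---|---|---|
| Stick centre | (443.5, -168.5) | -70.5° |
| Bar middle | (550, 329, 174) | 0.377 rad |
| Stand | (645, -199) | about -0.013 rad |
| Hook seat | about (615, -200, 256) | – |

Next is the approach to the stick.

{"method": "apply_moves", "body": {
  "steps": [
    [[-0.004,-0.003,-0.025],[0,0,2.5]],
    [[-0.004,-0.003,-0.025],[0,0,2.5]],
    [[-0.004,-0.003,-0.025],[0,0,2.5]],
    [[-0.004,-0.003,-0.025],[0,0,2.5]],
    [[-0.004,-0.003,-0.025],[0,0,2.5]],
    [[-0.004,-0.003,-0.025],[0,0,2.5]],
    [[-0.004,-0.003,-0.025],[0,0,2.5]],
    [[-0.003,-0.001,-0.025],[0,0,2]],
    [[0,0,-0.02],[0,0,0]],
    [[0,0,0],[0,0,0]],
    [[0,0,0],[0,0,0]],
    [[0,0,0],[0,0,0]]
  ],
  "gripper": 0.05
}}

```text
time_s: 8.8
tool_pos: [444.1, -169.8, 106.7]
ee_rot: [3.14, 0.001, 1.912]
force: [0.4, 0.3, 0.3]
grip_width: 0.583
grasp_force: 0.0
```

```bash
python3 - <<'E'
from h import *
s=sense(); R=s["ee_rot"]; print(s["tool_pos"],R,s["qpos"])
c=capture("wrist"); cv2.imwrite("pics/wE.png",c["image"])
hsv=cv2.cvtColor(c["image"],cv2.COLOR_BGR2HSV); m=cv2.inRange(hsv,(20,120,100),(35,255,255))
k,l,st,ce=cv2.connectedComponentsWithStats(m)
for i in 1+np.argsort(-st[1:,4])[:3]:
    p=np.argwhere(l==i)[:,::-1].astype(float); q=p.mean(0); v=np.linalg.svd(p-q,full_matrices=False)[2][0]; v*=np.sign(v[1]); t=(p-q)@v
    A,B,M=[atz(c,x,24,True) for x in (q+v*t.min(),q+v*t.max(),q)]; d=B-A
    print(st[i],A.round(1),B.round(1),M.round(1),np.degrees(np.arctan2(d[1],d[0])))
E
```

```text
[ 444.07281326 -169.78872149  106.65686105] [3.14034296e+00 9.94216856e-04 1.91197786e+00] [-3.65225509e-01  7.52545235e-02 -4.21458331e-01  1.07248748e+00
  5.48848061e-05  8.64388707e-01]
[259 166  16 127 363] [ 418.3 -131.2   24. ] [ 448.6 -215.4   24. ] [ 432.5 -170.2   24. ] -70.21234595036631
[287 166   6 125 223] [ 436.8 -124.6   24. ] [ 466.6 -207.    24. ] [ 449.2 -159.    24. ] -70.11078399849634
[  0 293  19  11  61] [ 231.7 -314.8   24. ] [ 202.6 -339.1   24. ] [ 218.  -326.3   24. ] -140.20373728378254
```

{"method": "apply_moves", "body": {
  "steps": [
    [[0,0,-0.025],[0,0,0]],
    [[0,0,-0.025],[0,0,0]],
    [[0,0,-0.02],[0,0,0]],
    [[0,0,-0.011],[0,0,0]],
    [[0,0,0],[0,0,0]],
    [[0,0,0],[0,0,0]],
    [[0,0,0],[0,0,0]]
  ]
}}

```text
time_s: 9.43
tool_pos: [444.5, -170.4, 25.9]
ee_rot: [3.14, 0.002, 1.911]
force: [0.1, 1.1, 0.6]
grip_width: 0.586
grasp_force: 0.0
```

{"method": "apply_moves", "body": {
  "steps": [
    [[0,0,0],[0,0,0]],
    [[0,0,0],[0,0,0]],
    [[0,0,0],[0,0,0]],
    [[0,0,0],[0,0,0]],
    [[0,0,0],[0,0,0]],
    [[0,0,0],[0,0,0]],
    [[0,0,0],[0,0,0]],
    [[0,0,0],[0,0,0]]
  ],
  "gripper": 0.01,
  "squeeze": 90
}}

```text
time_s: 10.1
tool_pos: [444.1, -170.4, 25.7]
ee_rot: [3.14, 0.002, 1.911]
force: [-1.0, 0.7, 6.2]
grip_width: 0.237
grasp_force: 88.5
```

{"method": "apply_moves", "body": {
  "steps": [
    [[0,0.0,0.015],[0,0,0]],
    [[-0.005,0,0.03],[0,0,0]],
    [[-0.005,0.01,0.03],[0,0,0]],
    [[-0.006,0.02,0.025],[0,0,0]],
    [[-0.005,0.03,0.025],[0,0,6]],
    [[-0.005,0.03,0,0],[0,0,6]]
  ]
}}

```text
$.steps[5][0]: bad value
```

{"method": "apply_moves", "body": {
  "steps": [
    [[0,0.0,0.015],[0,0,0]],
    [[-0.005,0,0.03],[0,0,0]],
    [[-0.005,0.01,0.03],[0,0,0]],
    [[-0.006,0.017,0.025],[0,0,0]],
    [[-0.005,0.03,0.025],[0,0,6]],
    [[-0.005,0.03,0],[0,0,6]],
    [[-0.005,0.03,0],[0,0,6]],
    [[-0.005,0.03,0],[0,0,6]],
    [[-0.005,0.03,0],[0,0,6]],
    [[-0.005,0.03,0],[0,0,6]],
    [[-0.005,0.03,0],[0,0,6]],
    [[-0.005,0.03,0],[0,0,6]],
    [[-0.005,0.03,0],[0,0,6]],
    [[-0.005,0.03,0],[0,0,6]],
    [[-0.005,0.03,0],[0,0,6]],
    [[-0.005,0.03,0],[0,0,6]],
    [[0,0.03,0],[0,0,6]],
    [[0,0.01,0],[0,0,7]],
    [[0,0,0],[0,0,7]],
    [[0,0,0],[0,0,0]]
  ]
}}

```text
time_s: 11.77
tool_pos: [367.0, 257.8, 149.4]
ee_rot: [-3.142, -0.0, -2.761]
force: [0.2, 0.2, -1.1]
grip_width: 0.233
grasp_force: 88.3
```

{"method": "apply_moves", "body": {
  "steps": [
    [[0,0,0],[0,0,0]],
    [[0,0,0],[0,0,0]],
    [[0,0,0],[0,0,0]]
  ]
}}

```text
time_s: 12.02
tool_pos: [367.3, 256.5, 149.4]
ee_rot: [3.142, 0.0, -2.769]
force: [0.2, 0.1, -0.9]
grip_width: 0.238
grasp_force: 88.3
```

```bash
python3 - <<'E'
from h import *
s=sense(); print(s["tool_pos"],s["ee_rot"],s["qpos"],s["grip_width"])
c={n:capture(n) for n in("wrist","side","scene")}
for n in c: cv2.imwrite(f"pics/{n}F.png",c[n]["image"]); np.savez(f"c_{n}F.npz",**{k:np.array(v) for k,v in c[n].items()})
w=c["wrist"]["image"]; sd=c["side"]["image"]
cv2.imwrite("pics/i.png",np.hstack([w[:,80:480],cv2.resize(sd[150:360,100:300],(400,420),interpolation=3)]))
E
```

```text
[367.30527608 256.48583249 149.42339968] [ 3.14157414e+00  1.44755134e-04 -2.76930930e+00] [ 6.09587606e-01  2.73411475e-03 -4.00399805e-01  1.16751736e+00
 -1.60393646e-05  2.37304246e-01] 0.23792085666838145
```

View pics/i.png

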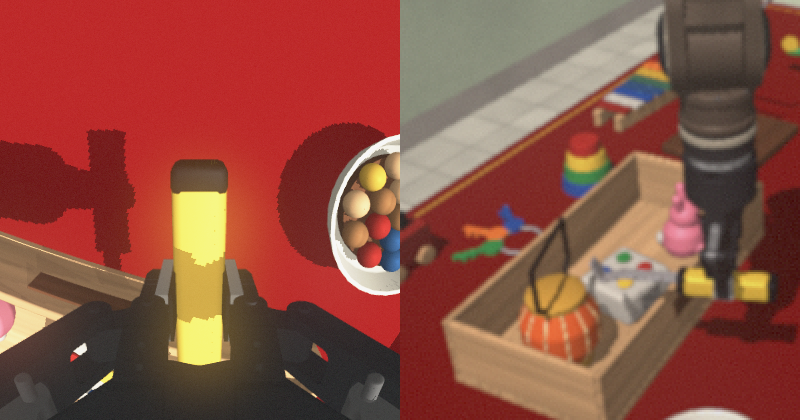

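The handle is held centred, with its back end at (199,160) in the wrist view. In the side crop the strip's hook shows near (595,265), short of the lantern handle (560,225 to 540,310). I'll overlay the predicted tip and bar to check alignment.

```bash
python3 - <<'E'
from h import *
y=.3723; d=np.array([np.cos(y),np.sin(y),0]); T=np.array([367.3,256.5,149.4]); z0=T[2]-25.7
lip=T+d*149; lip[2]=z0+32; dip=T+d*136; dip[2]=z0+6
bar=np.array([550,329,174.5]); yl=np.array([-np.sin(.377),np.cos(.377),0])
o=[]
for n in("side","scene"):
    c=dict(np.load(f"c_{n}F.npz")); im=c["image"].copy()
    pts=[lip,dip,bar+yl*48,bar-yl*48]; u=[px(c,p) for p in pts]; print(n,np.round(u,1).tolist())
    x0,y0=((150,220) if n=="side" else (310,165)); k=6 if n=="side" else 5
    s=cv2.resize(im[y0:y0+100,x0:x0+66],(396,600),interpolation=3)
    for p in u: cv2.circle(s,tuple(int(v) for v in ((p-[x0,y0]+.5)*6)),4,(255,0,255),1)
    o.append(s)
cv2.imwrite("pics/j.png",np.hstack(o))
E
```

```text
side [[196.2, 279.3], [203.2, 289.0], [166.2, 285.0], [181.5, 258.4]]
scene [[337.7, 176.4], [333.7, 180.9], [354.6, 168.9], [346.0, 182.8]]
```

View pics/j.png

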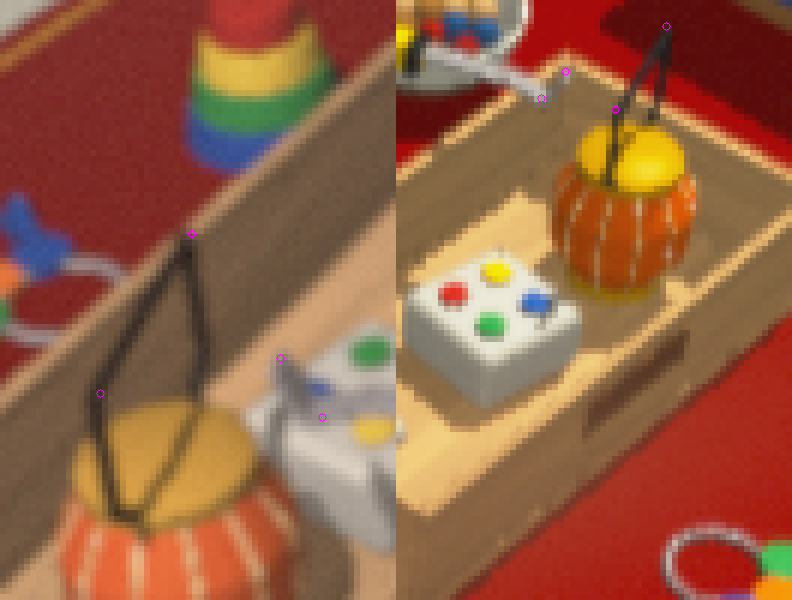

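Predicted points match the picture: lip and dip on the hook, and the bar ends on the black wire. I'll insert under the handle, then raise slowly.

{"method": "apply_moves", "body": {
  "steps": [
    [[0.01,0.004,0],[0,0,0]],
    [[0.012,0.005,0],[0,0,0]],
    [[0.012,0.005,0],[0,0,0]],
    [[0.012,0.005,0],[0,0,0]],
    [[0.01,0.004,0],[0,0,0]],
    [[0,0,0],[0,0,0]],
    [[0,0,0],[0,0,0]],
    [[0,0,0.01],[0,0,0]],
    [[0,0,0.01],[0,0,0]],
    [[0,0,0.007],[0,0,0]],
    [[0,0,0.005],[0,0,0]],
    [[0,0,0.004],[0,0,0]],
    [[0,0,0.004],[0,0,0]],
    [[0,0,0.004],[0,0,0]],
    [[0,0,0.004],[0,0,0]],
    [[0,0,0.004],[0,0,0]],
    [[0,0,0.004],[0,0,0]],
    [[0,0,0],[0,0,0]],
    [[0,0,0],[0,0,0]],
    [[0,0,0],[0,0,0]]
  ]
}}

```text
time_s: 13.83
tool_pos: [423.2, 279.9, 205.1]
ee_rot: [-3.141, -0.0, -2.766]
force: [-0.2, 0.8, -2.8]
grip_width: 0.235
grasp_force: 88.2
```

```bash
cat > ck.py <<'E'
from h import *
import sys
t=sys.argv[1]; x0,y0,x1,y1=[int(v) for v in sys.argv[2:6]] if len(sys.argv)>5 else (0,0,0,0)
s=sense(); print(s["tool_pos"].round(1) if hasattr(s["tool_pos"],"round") else s["tool_pos"],s["force"],s["torque"])
c={n:capture(n) for n in("side","scene")}
for n in c: cv2.imwrite(f"pics/{n}{t}.png",c[n]["image"]); np.savez(f"c_{n}{t}.npz",**{k:np.array(v) for k,v in c[n].items()})
cv2.imwrite(f"pics/v{t}.png",np.hstack([cv2.resize(c["side"]["image"][y0:y0+150,x0:x0+100],(400,600),interpolation=3),cv2.resize(c["scene"]["image"][y1:y1+150,x1:x1+100],(400,600),interpolation=3)]))
E
python3 ck.py G 130 190 290 110
```

```text
[423.2 279.9 205.1] [-0.20517783  0.83103711 -2.76051317] [-0.11245038  0.17392215 -0.00027183]
```

{"method": "apply_moves", "body": {
  "steps": [
    [[0,0,0.004],[0,0,0]],
    [[0,0,0.008],[0,0,0]],
    [[0,0,0.011],[0,0,0]],
    [[0,0,0.012],[0,0,0]],
    [[0,0,0.012],[0,0,0]],
    [[0,0,0.012],[0,0,0]],
    [[0,0,0.012],[0,0,0]],
    [[0,0,0.012],[0,0,0]],
    [[0,0,0.011],[0,0,0]],
    [[0,0,0.008],[0,0,0]],
    [[0,0,0.004],[0,0,0]],
    [[0,0,0],[0,0,0]],
    [[0,0,0],[0,0,0]],
    [[0,0,0],[0,0,0]]
  ]
}}

```text
time_s: 15.1
tool_pos: [423.1, 279.9, 310.7]
ee_rot: [-3.141, -0.001, -2.766]
force: [-1.5, -0.1, -2.4]
grip_width: 0.237
grasp_force: 88.2
```

```bash
cat > lk.py <<'E'
import sys
from h import *
s=sense(); y=s["ee_rot"][2]; T=np.array(s["tool_pos"]); d=np.array([-np.cos(y),-np.sin(y),0]); seat=T+136*d; seat[2]-=12.2
print("T",T.round(1),"yaw",round(np.arctan2(d[1],d[0]),3),"seat",seat.round(1),"F",np.round(s["force"],1))
r={}
for n in("side","scene"):
    c=capture(n); r[n]=c; np.savez(f"c_{n}{sys.argv[1]}.npz",**{k:np.array(v) for k,v in c.items()})
    hsv=cv2.cvtColor(c["image"],cv2.COLOR_BGR2HSV)
    ex=px(c,seat-[0,0,110])
    tr=trace(n,"lantern"); 
    print(n,"expected body",ex.round(),[(np.round(t["uv"]).tolist(),round(t["conf"],2)) for t in tr])
    r[n+"t"]=[ray(c,t["uv"]) for t in tr[:2]]
for a in r["sidet"]:
    for b in r["scenet"]:
        X,e=tri([a,b])
        if e[0]<15: print("lantern mid",X.round(1),e[0].round(1),"minus seat",(X-seat).round(1))
E
python3 lk.py H
```

```text
T [423.1 279.9 310.7] yaw 0.375 seat [549.6 329.7 298.5] F [-1.5 -0.1 -2.4]
side expected body [173. 266.] [([170.0, 268.0], 0.95)]
scene expected body [351. 173.] [([352.0, 172.0], 0.66)]
lantern mid [550.5 337.3 186.9] 1.0 minus seat [   0.8    7.6 -111.6]
```

{"method": "apply_moves", "body": {
  "steps": [
    [[0,-0.002,0],[0,0,0]],
    [[0,-0.004,0],[0,0,0]],
    [[-0.001,-0.006,0],[0,0,-0.3]],
    [[-0.001,-0.008,0],[0,0,-0.6]],
    [[-0.001,-0.01,0],[0,0,-0.6]],
    [[-0.001,-0.012,0],[0,0,-0.6]],
    [[-0.001,-0.012,0],[0,0,-0.6]],
    [[-0.001,-0.012,0],[0,0,-0.6]],
    [[-0.001,-0.012,0],[0,0,-0.6]],
    [[-0.001,-0.012,0],[0,0,-0.6]],
    [[-0.001,-0.012,0],[0,0,-0.6]],
    [[-0.001,-0.012,0],[0,0,-0.6]],
    [[-0.001,-0.012,0],[0,0,-0.6]],
    [[-0.001,-0.012,0],[0,0,-0.6]],
    [[-0.001,-0.012,0],[0,0,-0.6]],
    [[-0.001,-0.012,0],[0,0,-0.6]],
    [[-0.001,-0.012,0],[0,0,-0.6]],
    [[-0.001,-0.012,0],[0,0,-0.6]],
    [[-0.001,-0.012,0],[0,0,-0.6]],
    [[-0.001,-0.012,0],[0,0,-0.6]]
  ]
}}

```text
time_s: 16.97
tool_pos: [405.0, 68.8, 311.3]
ee_rot: [-3.142, 0.0, -2.951]
force: [0.5, -0.4, -2.4]
grip_width: 0.236
grasp_force: 88.3
```

{"method": "apply_moves", "body": {
  "steps": [
    [[-0.001,-0.012,0],[0,0,-0.6]],
    [[-0.001,-0.012,0],[0,0,-0.6]],
    [[-0.001,-0.012,0],[0,0,-0.6]],
    [[-0.001,-0.012,0],[0,0,-0.6]],
    [[-0.001,-0.012,0],[0,0,-0.6]],
    [[-0.001,-0.012,0],[0,0,-0.6]],
    [[-0.001,-0.012,0],[0,0,-0.6]],
    [[-0.001,-0.012,0],[0,0,-0.6]],
    [[-0.001,-0.012,0],[0,0,-0.6]],
    [[-0.001,-0.012,0],[0,0,-0.6]],
    [[-0.001,-0.012,0],[0,0,-0.6]],
    [[-0.001,-0.012,0],[0,0,-0.6]],
    [[-0.001,-0.012,0],[0,0,-0.6]],
    [[-0.001,-0.012,0],[0,0,-0.6]],
    [[-0.001,-0.012,0],[0,0,-0.6]],
    [[-0.001,-0.012,0],[0,0,-0.6]],
    [[-0.001,-0.012,0],[0,0,-0.6]],
    [[-0.001,-0.012,0],[0,0,-0.6]],
    [[-0.001,-0.012,0],[0,0,-0.6]],
    [[-0.001,-0.012,0],[0,0,-0.3]]
  ]
}}

```text
time_s: 18.63
tool_pos: [384.7, -171.1, 311.3]
ee_rot: [-3.141, -0.0, 3.128]
force: [0.0, -0.2, -2.0]
grip_width: 0.234
grasp_force: 88.3
```

{"method": "apply_moves", "body": {
  "steps": [
    [[0,-0.01,0],[0,0,0]],
    [[0,-0.008,0],[0,0,0]],
    [[0,-0.006,0],[0,0,0]],
    [[0,-0.004,0],[0,0,0]],
    [[0,-0.002,0],[0,0,0]],
    [[0,0,0],[0,0,0]],
    [[0,0,0],[0,0,0]],
    [[0,0,0],[0,0,0]],
    [[0,0,0],[0,0,0]],
    [[0,0,0],[0,0,0]],
    [[0,0,0],[0,0,0]],
    [[0,0,0],[0,0,0]]
  ]
}}

```text
time_s: 19.63
tool_pos: [385.3, -199.9, 311.3]
ee_rot: [3.142, 0.0, 3.13]
force: [-1.0, 0.4, -2.3]
grip_width: 0.239
grasp_force: 88.3
```

```bash
python3 lk.py I
```

```text
T [ 385.3 -199.9  311.3] yaw -0.012 seat [ 521.3 -201.5  299.1] F [-1.   0.4 -2.3]
side expected body [298. 177.] [([296.0, 181.0], 0.97)]
scene expected body [233. 235.] [([232.0, 233.0], 0.83)]
lantern mid [ 516.2 -193.6  181.8] 8.0 minus seat [  -5.1    7.9 -117.3]
```

```bash
python3 - <<'E'
from h import *
a=dict(np.load("c_side1.npz")); b=dict(np.load("c_scene1.npz"))
for u in [(238.8,228.8),(250.8,222.7)]: 
    X,e=tri([ray(a,(285.4,148.5)),ray(b,u)]); print(X.round(1),e[0].round(1))
c=dict(np.load("c_sideI.npz")); d=dict(np.load("c_sceneI.npz"))
o=[]
for c,x0,y0 in((c,240,110),(d,205,180)):
    s=cv2.resize(c["image"][y0:y0+100,x0:x0+66],(396,600),interpolation=3)
    for P in [[577,-177,271],[577,-221,271],[690,-178,250],[690,-222,250],[521.3,-153,299],[521.3,-249,299],[534,-201,318]]:
        cv2.circle(s,tuple(int(v) for v in (px(c,P)-[x0,y0]+.5)*6),4,(255,0,255),1)
    o.append(s)
cv2.imwrite("pics/k.png",np.hstack(o))
E
```

```text
[ 575.  -220.4  264.7] 1.1
[ 571.  -186.9  272.5] 14.5
```

View pics/k.png

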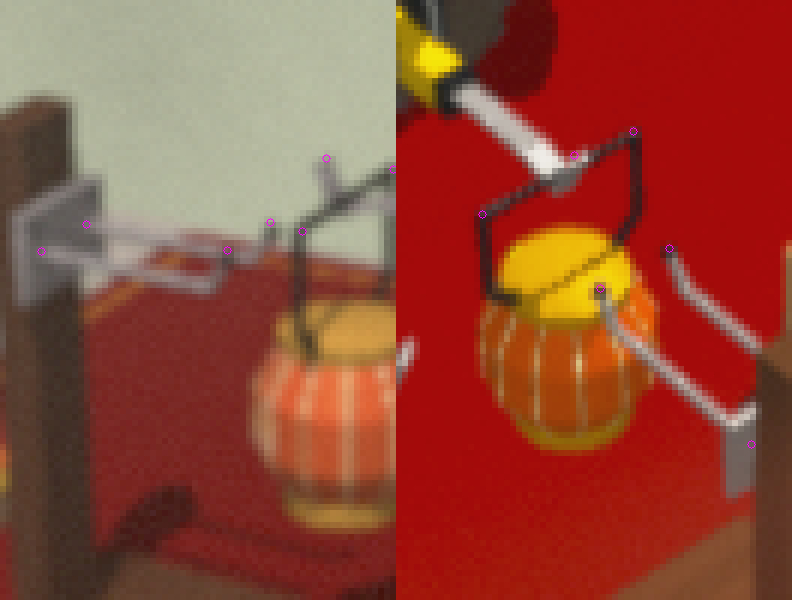

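The last picture shows the lantern hanging upright on the stick hook, with the bar level and above the wire tips. The tip markers sit right on both hook wire tips, so I'll advance over the wires, settle, then lower.

{"method": "apply_moves", "body": {
  "steps": [
    [[0.002,0,0],[0,0,0]],
    [[0.004,0,0],[0,0,0]],
    [[0.006,0,0],[0,0,0]],
    [[0.008,0,0],[0,0,0]],
    [[0.008,0,0],[0,0,0]],
    [[0.008,0,0],[0,0,0]],
    [[0.008,0,0],[0,0,0]],
    [[0.008,0,0],[0,0,0]],
    [[0.008,0,0],[0,0,0]],
    [[0.008,0,0],[0,0,0]],
    [[0.008,0,0],[0,0,0]],
    [[0.008,0,0],[0,0,0]],
    [[0.006,0,0],[0,0,0]],
    [[0.004,0,0],[0,0,0]],
    [[0.002,0,0],[0,0,0]],
    [[0.001,0,0],[0,0,0]],
    [[0,0,0],[0,0,0]],
    [[0,0,0],[0,0,0]],
    [[0,0,0],[0,0,0]],
    [[0,0,0],[0,0,0]]
  ]
}}

```text
time_s: 21.5
tool_pos: [482.0, -200.0, 311.5]
ee_rot: [-3.141, 0.0, 3.129]
force: [0.2, -0.0, -2.1]
grip_width: 0.237
grasp_force: 88.3
```

{"method": "apply_moves", "body": {
  "steps": [
    [[0,0,0],[0,0,0]],
    [[0,0,0],[0,0,0]],
    [[0,0,0],[0,0,0]],
    [[0,0,0],[0,0,0]],
    [[0,0,0],[0,0,0]],
    [[0,0,0],[0,0,0]],
    [[0,0,-0.003],[0,0,0]],
    [[0,0,-0.005],[0,0,0]],
    [[0,0,-0.006],[0,0,0]],
    [[0,0,-0.006],[0,0,0]],
    [[0,0,-0.006],[0,0,0]],
    [[0,0,-0.005],[0,0,0]],
    [[0,0,-0.004],[0,0,0]],
    [[0,0,-0.003],[0,0,0]],
    [[0,0,0],[0,0,0]],
    [[0,0,0],[0,0,0]],
    [[0,0,0],[0,0,0]]
  ]
}}

```text
time_s: 22.92
tool_pos: [482.4, -200.1, 273.6]
ee_rot: [-3.141, 0.0, 3.129]
force: [0.8, 0.2, -1.8]
grip_width: 0.238
grasp_force: 88.3
```

```bash
python3 lk.py J
```

```text
T [ 482.4 -200.1  273.6] yaw -0.012 seat [ 618.4 -201.7  261.4] F [ 0.8  0.2 -1.8]
side expected body [271. 182.] [([267.0, 185.0], 0.96)]
scene expected body [253. 260.] [([253.0, 258.0], 0.64)]
lantern mid [ 615.4 -189.7  148. ] 8.2 minus seat [  -2.9   12.  -113.4]
```

{"method": "apply_moves", "body": {
  "steps": [
    [[0,0,-0.002],[0,0,0]],
    [[0,0,-0.002],[0,0,0]],
    [[0,0,-0.002],[0,0,0]],
    [[0,0,-0.002],[0,0,0]],
    [[0,0,-0.002],[0,0,0]],
    [[0,0,-0.003],[0,0,0]],
    [[0,0,-0.003],[0,0,0]],
    [[0,0,-0.003],[0,0,0]],
    [[0,0,-0.003],[0,0,0]],
    [[0,0,-0.003],[0,0,0]],
    [[0,0,-0.004],[0,0,0]],
    [[0,0,-0.004],[0,0,0]],
    [[0,0,-0.004],[0,0,0]],
    [[0,0,-0.003],[0,0,0]],
    [[0,0,0],[0,0,0]],
    [[0,0,0],[0,0,0]],
    [[0,0,0],[0,0,0]]
  ]
}}

```text
time_s: 24.53
tool_pos: [482.3, -200.1, 233.5]
ee_rot: [-3.141, 0.0, 3.129]
force: [-0.1, 0.0, -1.4]
grip_width: 0.238
grasp_force: 88.5
```

```bash
python3 lk.py K
```

```text
T [ 482.3 -200.1  233.5] yaw -0.012 seat [ 618.3 -201.7  221.3] F [-0.1  0.  -1.4]
side expected body [271. 193.] [([269.0, 184.0], 0.56)]
scene expected body [253. 269.] [([251.0, 264.0], 0.9)]
lantern mid [ 623.5 -207.8  140.9] 6.6 minus seat [  5.2  -6.  -80.4]
```

The body stayed at z ≈ 141 while the stick went on down 40 mm, so the lantern is hanging on the wires. I'll withdraw straight back slowly.

{"method": "apply_moves", "body": {
  "steps": [
    [[-0.003,0,0],[0,0,0]],
    [[-0.005,0,0],[0,0,0]],
    [[-0.006,0,0],[0,0,0]],
    [[-0.007,0,0],[0,0,0]],
    [[-0.008,0,0],[0,0,0]],
    [[-0.008,0,0],[0,0,0]],
    [[-0.008,0.001,0],[0,0,0]],
    [[-0.008,0,0],[0,0,0]],
    [[-0.008,0,0],[0,0,0]],
    [[-0.008,0,0],[0,0,0]],
    [[-0.008,0,0],[0,0,0]],
    [[-0.008,0,0],[0,0,0]],
    [[-0.01,0,0],[0,0,0]],
    [[-0.01,0,0],[0,0,0]],
    [[-0.01,0,0],[0,0,0]],
    [[-0.005,0,0],[0,0,0]],
    [[0,0,0],[0,0,0]],
    [[0,0,0],[0,0,0]]
  ]
}}

```text
time_s: 26.23
tool_pos: [362.1, -199.2, 233.5]
ee_rot: [-3.141, 0.001, 3.129]
force: [0.5, 0.2, -2.0]
grip_width: 0.234
grasp_force: 88.5
```

```bash
python3 lk.py L
```

```text
T [ 362.1 -199.2  233.5] yaw -0.013 seat [ 498.1 -200.9  221.3] F [ 0.5  0.2 -2. ]
side expected body [304. 201.] [([271.0, 184.0], 0.7)]
scene expected body [230. 248.] [([253.0, 261.0], 0.56), ([374.0, 262.0], 0.3)]
lantern mid [ 615.9 -200.5  144.6] 1.7 minus seat [117.8   0.4 -76.7]
```

The lantern hangs at (616, -200) and is free of the stick. Next I'll rotate and lower the stick near its original place.

{"method": "apply_moves", "body": {
  "steps": [
    [[0,0.003,0],[0,0,-6.4]],
    [[0,0.003,0],[0,0,-6.4]],
    [[0,0.003,0],[0,0,-6.4]],
    [[0,0.003,0],[0,0,-6.4]],
    [[0,0.003,0],[0,0,-6.4]],
    [[0.005,0.003,-0.01],[0,0,-6.4]],
    [[0.007,0.003,-0.015],[0,0,-6.4]],
    [[0.01,0.003,-0.015],[0,0,-6.4]],
    [[0.01,0.003,-0.02],[0,0,-6.4]],
    [[0.01,0.003,-0.02],[0,0,-6.4]],
    [[0.01,0.003,-0.02],[0,0,-6]],
    [[0.01,0,-0.02],[0,0,0]],
    [[0,0,-0.02],[0,0,0]],
    [[0,0,-0.02],[0,0,0]],
    [[0,0,-0.01],[0,0,0]],
    [[0,0,0],[0,0,0]],
    [[0,0,0],[0,0,0]],
    [[0,0,0],[0,0,0]]
  ]
}}

```text
time_s: 27.93
tool_pos: [425.0, -166.3, 64.4]
ee_rot: [3.14, 0.001, 1.908]
force: [0.8, 0.2, -1.3]
grip_width: 0.239
grasp_force: 88.5
```

{"method": "apply_moves", "body": {
  "steps": [
    [[0,0,-0.012],[0,0,0]],
    [[0,0,-0.012],[0,0,0]],
    [[0,0,-0.008],[0,0,0]],
    [[0,0,-0.003],[0,0,0]],
    [[0,0,-0.002],[0,0,0]],
    [[0,0,-0.001],[0,0,0]],
    [[0,0,0],[0,0,0]],
    [[0,0,0],[0,0,0]],
    [[0,0,0],[0,0,0]]
  ]
}}

```text
time_s: 28.68
tool_pos: [424.6, -166.2, 25.7]
ee_rot: [3.141, 0.001, 1.908]
force: [-0.2, 0.5, 0.8]
grip_width: 0.238
grasp_force: 88.7
```

{"method": "apply_moves", "body": {
  "steps": [
    [[0,0,0],[0,0,0]],
    [[0,0,0],[0,0,0]],
    [[0,0,0],[0,0,0]],
    [[0,0,0],[0,0,0]],
    [[0,0,0],[0,0,0]],
    [[0,0,0],[0,0,0]],
    [[0,0,0.01],[0,0,0]],
    [[0,0,0.02],[0,0,0]],
    [[0,0,0.025],[0,0,0]],
    [[0,0,0.025],[0,0,0]],
    [[0,0,0.025],[0,0,0]],
    [[-0.01,0,0.025],[0,0,0]],
    [[-0.02,0,0.025],[0,0,0]],
    [[-0.02,0,0.02],[0,0,0]],
    [[-0.02,0,0],[0,0,0]],
    [[0,0,0],[0,0,0]],
    [[0,0,0],[0,0,0]],
    [[0,0,0],[0,0,0]]
  ],
  "gripper": 0.055
}}

```text
time_s: 30.18
tool_pos: [354.6, -166.1, 200.5]
ee_rot: [3.141, 0.0, 1.907]
force: [0.3, 0.7, -0.6]
grip_width: 0.644
grasp_force: 0.0
```

```bash
python3 lk.py M; python3 - <<'E'
from h import *
c=capture("wrist"); m=cv2.inRange(cv2.cvtColor(c["image"],cv2.COLOR_BGR2HSV),(20,120,100),(35,255,255))
k,l,st,ce=cv2.connectedComponentsWithStats(m)
for i in 1+np.argsort(-st[1:,4])[:3]:
    p=np.argwhere(l==i)[:,::-1].astype(float); q=p.mean(0); v=np.linalg.svd(p-q,full_matrices=False)[2][0]; t=(p-q)@v
    print(st[i],*[atz(c,x,24,True).round() for x in (q+v*t.min(),q+v*t.max())])
a,b=dict(np.load("c_sideL.npz")),dict(np.load("c_sideM.npz")); S=capture("side"),capture("scene")
for n,c in zip(("side","scene"),S):
    for k in ("stick","rabbit","music_box"): print(n,k,[np.round(d["uv"]).tolist() for d in spot_in(n,k)[:2]])
# compare lantern still: two captures ; compare start pics for moved toys
d=cv2.absdiff(b["image"],S[0]["image"]).max(2)[130:240,240:300]; print("still diff",(d>40).sum())
e=cv2.absdiff(cv2.GaussianBlur(dict(np.load("c_scene1.npz"))["image"],(0,0),1.5),cv2.GaussianBlur(S[1]["image"],(0,0),1.5)).max(2)
k,l,st,ce=cv2.connectedComponentsWithStats((e>35).astype(np.uint8)); print(st[1:][st[1:,4]>25])
E
```

```text
T [ 354.6 -166.1  200.5] yaw -1.234 seat [ 399.5 -294.5  188.3] F [ 0.3  0.7 -0.6]
side expected body [345. 204.] [([268.0, 185.0], 0.94)]
scene expected body [190. 252.] [([253.0, 262.0], 0.89)]
lantern mid [ 622.3 -199.5  143. ] 6.8 minus seat [222.8  95.  -45.4]
[  52  256   85   57 1398] [ 235. -281.   24.] [ 124. -386.   24.]
[331 176  29  90 711] [ 404. -124.   24.] [ 432. -209.   24.]
[535 357  25  39 539] [ 919. -261.   24.] [ 958. -351.   24.]
side stick [[394.0, 234.0], [321.0, 239.0]]
side rabbit [[242.0, 264.0]]
side music_box [[211.0, 291.0], [147.0, 270.0]]
scene stick [[160.0, 242.0], [222.0, 258.0]]
scene rabbit [[301.0, 231.0]]
scene music_box [[328.0, 219.0]]
still diff 0
[[ 160    0   21   20  181]
 [ 226    0   45   47 1689]
 [ 149    3   30   46  474]
 [ 208    7   15    5   51]
 [ 223    9    7   17   73]
 [ 275    9   25   38  487]
 [ 285    9   27   11  208]
 [ 305    9   14   41  266]
 [ 330    9   18   15  152]
 [ 193   10   11   19  134]
 [ 178   19   24   32  554]
 [ 318   23   17   22  255]
 [ 334   24    8   23   50]
 [ 207   31   14    3   38]
 [ 192   53   11    9   87]
 [ 193   60   24   19  212]
 [ 304   60   43  104 2417]
 [ 181   64    5   14   35]
 [ 179   83   26   47  683]
 [ 209   90   33   79  898]
 [ 194  131    8   12   46]
 [ 166  142    8   13   52]
 [ 192  171   40   39  909]
 [ 348  174    7    9   44]
 [ 155  185   13   14   84]
 [ 333  186   28   38  716]
 [  99  206   84  121 4304]
 [ 146  209   45   35  663]
 [ 276  224   12    9   29]
 [ 147  228  120   80 3228]
 [ 290  234   15   10   28]
 [ 283  265   11   10   52]
 [ 224  314    8    8   37]]
```

```bash
python3 -c "
from bench import *
print(sign_off())"
```

```text
the job is handed in; nothing more can be done
None
```

The lantern hangs still on the double hook, centred between the two wires and free of the stick; the stick lies on the bench close to where it started, no other toys appear to have moved, and I handed the job in at about 30 s, with no verdict returned.

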